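# Present the loaded tube carrier over the block heater

### The arm

A 6-joint arm with a two-finger parallel gripper is mounted at the origin on the work surface. World frame = base frame: x ahead of the robot, y to its left, z up, the work surface at z = 0. Lengths are in mm, angles in degrees, forces in N, time in s.
With the tool pointing down it reaches from about 225 to 875 mm from the base axis. Payload 3.4 kg.
Tool frame: the origin (TCP) lies midway between the tips of the shut fingers; the grasp point (between the pads) lies 19 mm behind it (bot.tcp_to_grasp is the distance from the TCP to the grasp point, in mm); y points along the fingers, z is the direction in which the jaws open and shut, and the axes are right-handed (so a half turn about y gives the same grasp; the last joint's range is limited). The gripper opens to 85 mm and grips with 20 to 120 N. Pads are 22 mm wide; open, the fingers measure 114 mm over their backs; the gripper's body (76 mm by 85 mm) begins 54 mm behind the grasp point. The pads swing forward as they close: fully open they stand 13 mm farther back than shut.
Start: joints at [-79.068, 15.808, 86.224, -0, 77.962, -6.933], TCP at [176.393, -547.31, 231.328] pointing down, gripper open.
Joint ranges: [-165.64, 165.64], [-43.16, 119.46], [12.63, 154.43], [-67.54, 247.53], [6.08, 155.33], [-154.97, 154.97]. Speed limits (degrees/s): [147.25, 147.25, 180, 180, 180, 180].

### API

Orientations are given as a 3x3 rotation matrix whose columns are the frame's x, y, z axes.
In Python, from workcell import bot gives the robot as it stands.
- The arm moves only by the tool play_rows, never from a script. Its argument "series" is a list of rows, each a list of 2 entries, a list of its own where there are three numbers: the shift along the tool's x, y, z in cm, then the turn about the tool's y in rad. A call has 1 to 8 rows; each row is the pose to reach, as a shift and turn from the pose commanded when the call began, along the tool's axes at that moment; what a row does not reach only later rows make up. A row lasts 1/10 s, in which the tool goes at most 50 mm and 8.59 degrees, less where a joint would pass 70% of its speed; a pose out of reach is approached as far as the arm can. A call with a gripper value outside its range is refused whole. "jaw" is the finger opening in cm, from 0 to 8.54, set as the call begins (left out, the last holds). The fingers move at their own pace and stop on an object; "squeeze" is the grip in N (left out, the last holds). Time passes only in rows, so rows that repeat a pose let the fingers close. It gives the time, the measured TCP pose, the force and the opening at its end, in the units of the state.
- bot.state(): the state, without advancing time (a new reading comes with each control period).
- bot.camera(name): name is "scene" or "side" or "wrist"; returns a dict with "pixels" (400x640x3 uint8, red, green, blue), "vfov" (degrees; the focal length in pixels is half the picture's height over the tangent of half this angle, whatever the lens; pixels are square), "cx", "cy" (the principal point, pixels), "world_to_cam" (4x4, takes a point from world to camera coordinates). Camera axes: x right, y up, looking along -z (the intrinsics and any distortion apply to the point x, -y, -z); pixel columns grow to the right and rows downward; lengths in mm; the calibration is good to about 2 mm. A picture is of the moment at which its call begins. There is no depth.
- bot.hand_in(): hands the job in, once; it reports no verdict.
The state is a dict: "time": time; "joint_pos": joint angles; "qvel": joint speeds; "joint_torque": joint torques, N m; "position": TCP position; "tcp_rot": TCP orientation; "contact_force": force on the tool from outside, world axes, zero at the start; "ft_torque": the same for the moment, N m; "opening": finger opening in mm.
Only numpy, scipy, OpenCV 4.12 (cv2) and the standard library are available. Lean on these libraries where they do the work, as an engineer would, in place of code of your own. Each camera call takes 0.05 s, during which the arm holds its last target.

### The job

Uncover the dry block heater: lift its cover off by the knob and lay it flat on the bench, knob up, midway between the green pipette-tip box and the brown bottle. Then grip the rail of the loaded tube carrier at its balance point, lift it out of the clear stand without letting it tip, and bring it over the heater so that all its tubes can go in together when the timer is started: finish while still holding it, level and at rest, about 3 cm above the bare metal block and touching nothing there, with the steel logger above the large well and every tube above a well of its own. Leave the other things on the bench where they stand.

Things in the scene. Friction and masses are not known exactly. Their poses are not given: they have to be found in the camera images.
- heater: Fixed dry block heater: white box 210 x 210 mm, control panel along its front (-x), aluminium block 70 (x) x 190 (y) mm at the rear, block centre at x = 30 mm; the block's top, 100 mm above the bench, is its highest part. Ten 17 mm wells (x = 15 and 45; y = 40, 14, -12, -38, -64 mm) and one large 30 mm well (x = 30, y = 75 mm). Origin: centre of the underside; z up, -x its front.
- well_large (a point): Centre of the mouth of the heater's large well, at the block's top face (100 mm above the bench). It lies 75 mm to the +y side of the block's centre.
- well_end (a point): Point at the block's top face on its long centre line, midway between the last two small wells: 64 mm to the -y side of the block's centre, 139 mm from well_large.
- cover: Loose cover of the heater, grey plate 78 (x) x 198 (y) x 8 mm, 0.17 to 0.29 kg, with one round black knob in its middle. It starts flat on the block's top face, covering the wells. Origin: centre of its underside; z up, y along its length.
- cover_knob (a point): Middle of the grip part of the cover's knob: an upright cylinder of 24 mm diameter from 12 to 52 mm above the cover's underside; this point is 34 mm above the underside.
- stand: Clear acrylic open-topped stand, 66 (x) x 200 (y) x 66 mm high, 0.4 kg, loose on the bench, the carrier rests on its rim. Origin: centre of its underside.
- carrier: Loose carrier, 0.46 to 0.73 kg: blue plate 70 (x) x 210 (y) x 6 mm with a steel handle. Fixed in it: six white-capped tubes (x = -15, 15; y = 40, 14, -12 mm) and a heavy 25 mm steel logger (x = 0, y = 75 mm), hanging 46 mm below the plate and up to 22 mm above its underside. Starts on the stand's rim, 66 mm above the bench. Origin: centre of the plate's underside; z up, +y to the logger end.
- carrier_rail (a point): Middle of the carrier's handle rail: a level round steel bar of 10 mm diameter along the carrier's y axis, 174 mm long between its bent ends, its centre line 62 mm above the plate's underside and 40 mm above the cap tops.
- carrier_balance (a point): Balance point: the point of the rail's centre line straight above the centre of mass of the loaded carrier, 43 mm from the rail's middle towards the steel logger. Held elsewhere, the heavier side pulls down and twists the carrier in the grip.
- logger_foot (a point): Centre of the lower end of the steel logger, 46 mm below the plate's underside, at y = 75 mm in the carrier.
- carrier_end (a point): Point level with the tubes' lower ends (46 mm below the plate's underside) on the carrier's long centre line, at y = -64 mm: the middle of the last two, empty holes. It is above well_end when logger_foot is above well_large.
- tip_box: Green pipette-tip box with yellowish tips, 80 (x) x 120 (y) x 53 mm high, to the left front of the heater. Origin: centre of its underside. The bottle stands about 300 mm behind it, along its +x axis.
- bottle: Brown glass bottle with a blue cap and a paper label, 68 mm diameter, 150 mm tall, behind the tip box. Origin: centre of its underside.
- timer: White bench timer, 70 x 75 x 20 mm, lying behind and to the right of the heater; not to be moved. Origin: centre of its underside.
- beaker: Glass beaker, 68 mm diameter, 85 mm tall, behind the stand; not to be moved. Origin: centre of its underside.
- marker: White marker pen with a blue cap, 118 x 11 x 11 mm, lying at the right front; not to be moved. Origin: centre of its underside.
Not all that is in view belongs to the job. What is shaped like the tip_box but pink or red is not meant.

How it is judged (in metres and radians):
On the way, in this order (a step that is already met when the one before it is completed fails the run):
1. the cover lies released, flat and knob up, on the bench midway between tip box and bottle (height (world z) of cover below 0.006 m and angle between cover's own z axis and vertical below 0.06 rad and horizontal distance between cover and tip_box below 0.185 m and horizontal distance between cover and bottle below 0.185 m and y of cover in the frame of tip_box between -0.035 and 0.035 m and contact force between the fingers and cover below 0.1 N and linear speed of cover below 0.02 m/s), for 0.3 s.
2. the carrier, held by its rail at the balance point, is lifted clear of its stand (height (world z) of carrier above 0.125 m and contact force between the fingers and carrier above 1 N and contact force between carrier and stand below 0.1 N and y of the grasp point in the frame of carrier_balance between -0.018 and 0.018 m and distance between the grasp point and carrier_balance below 0.03 m), for 0.2 s.
At the end, for the whole second after the job is handed in: Carrier held by its rail within 18 mm of the balance point, still, under 4 deg tilt, touching nothing, feet 12-55 mm above the block, both ends within 12 mm of their wells. Cover released, flat on the bench, at most 185 mm from tip box and bottle (centres), within 35 mm of their line (all of step 1 and y of the grasp point in the frame of carrier_balance between -0.018 and 0.018 m and distance between the grasp point and carrier_balance below 0.03 m and contact force between the fingers and carrier above 1 N and contact force between carrier and heater below 0.1 N and contact force between carrier and stand below 0.1 N and angle between carrier's own z axis and vertical below 0.07 rad and horizontal distance between logger_foot and well_large below 0.012 m and horizontal distance between carrier_end and well_end below 0.012 m and z of logger_foot in the frame of well_large between 0.012 and 0.055 m and z of carrier_end in the frame of well_end between 0.012 and 0.055 m and linear speed of carrier below 0.02 m/s and angular speed of carrier below 0.1 rad/s); the arm keeps its last pose, push and grip.
It fails at once if the carrier tips by more than 14 degrees (angle between carrier's own z axis and vertical above 0.25 rad).
It fails at once if the carrier knocks against the heater (contact force between carrier and heater above 3 N).
It fails at once if another thing on the bench is moved by more than 3 cm (distance of any of tip_box, bottle, timer, beaker, marker, stand from where it was at the start of the episode above 0.03 m).
It also fails if it takes over 64 s, if anything falls off the work surface, if the arm or the gripper's body presses on something with over 40 N, if the wrist force passes 120 N, or if a joint passes its speed limit or range.

## Working session

There is one attempt and no reset: what is moved stays moved. The work goes in short steps, Python scripts to look and compute and a tool call to move; the robot and the scene stay as the last step left them, time stands still between calls to the robot, and variables do not carry over. Pictures are saved under pics/ and viewed, and the job is handed in when it is done.

Besides the shell and the picture viewer there is one more tool, called after "Call:" as a command line: name --argument value ..., lists and objects as JSON in quotes. play_rows: Moves the arm, as the interface text tells. Its arguments: {"type":"object","properties":{"series":{"type":"array"},"jaw":{"type":"number"},"squeeze":{"type":"number"}},"required":["series"]}

```bash
ls; mkdir -p pics; python3 - <<'E'
from workcell import bot
import cv2,numpy as np
s=bot.state();print(s)
for n in ["scene","side","wrist"]:
    c=bot.camera(n);cv2.imwrite(f"pics/{n}0.png",c["pixels"][:,:,::-1]);print(n,c["vfov"],c["cx"],c["cy"],np.round(c["world_to_cam"],4).tolist(),[k for k in c])
E
```

```text
pics
{'time': 0.0, 'joint_pos': array([-7.90685707e+01,  1.58484370e+01,  8.62952513e+01,  1.34235326e-03,
        7.79649499e+01, -6.93185712e+00]), 'qvel': array([ 0.00065581,  0.03514607,  0.07598214,  0.08641786, -0.06375705,
       -0.00326111]), 'joint_torque': array([-1.48771753e-03, -4.16775656e+01, -2.45804965e+01, -3.56933442e-04,
        1.09767247e-02, -1.25025664e-05]), 'position': array([ 176.28718417, -546.73760323,  230.43141917]), 'tcp_rot': array([[-9.51792702e-01, -3.37066276e-04,  3.06741811e-01],
       [-3.06741893e-01,  1.86603441e-03, -9.51790906e-01],
       [-2.51574159e-04, -9.99998202e-01, -1.87947028e-03]]), 'contact_force': array([ 1.00395106, -0.09433513, -0.19863208]), 'ft_torque': array([ 0.04035374, -0.07529472, -0.04171934]), 'opening': 85.5241274040208}
scene 52.63884424763132 321.2202950210043 198.14706262020317 [[0.7817, 0.6237, -0.0014, -352.3621], [-0.4611, 0.5794, 0.6721, 148.5863], [0.42, -0.5247, 0.7405, -1375.8721], [0.0, 0.0, 0.0, 1.0]] ['pixels', 'vfov', 'cx', 'cy', 'world_to_cam']
side 44.058363919260394 322.90095631994575 198.13556486962588 [[-0.8392, -0.5439, -0.0043, 370.1338], [0.2887, -0.4521, 0.8439, -251.3927], [-0.4609, 0.7069, 0.5365, -1322.5387], [0.0, 0.0, 0.0, 1.0]] ['pixels', 'vfov', 'cx', 'cy', 'world_to_cam']
wrist 65.99246032788606 322.9987906548246 201.3337245830804 [[0.3064, -0.9519, -0.001, -575.0744], [0.9061, 0.2921, -0.3059, 39.0439], [0.2915, 0.0928, 0.952, -378.5999], [0.0, 0.0, 0.0, 1.0]] ['pixels', 'vfov', 'cx', 'cy', 'world_to_cam']
```

View pics/scene0.png

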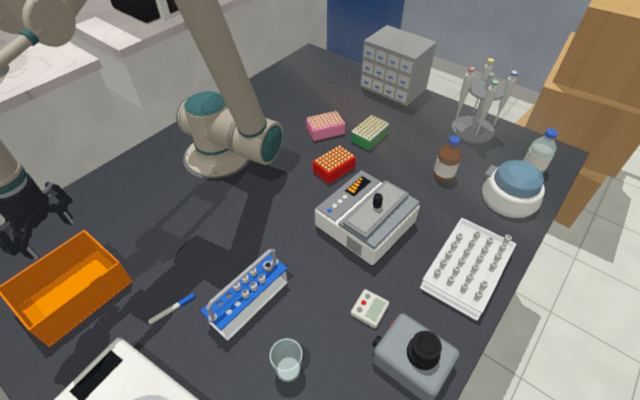

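View pics/side0.png

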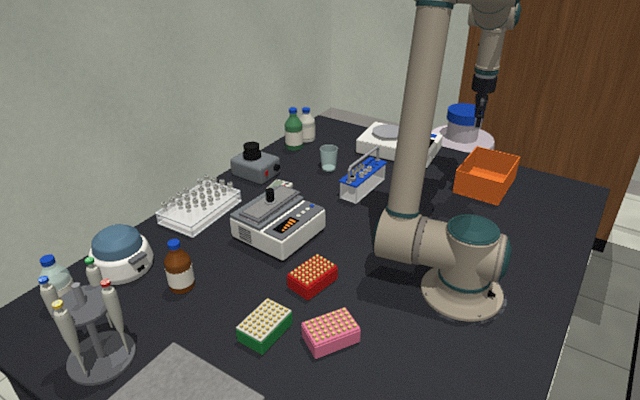

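View pics/wrist0.png

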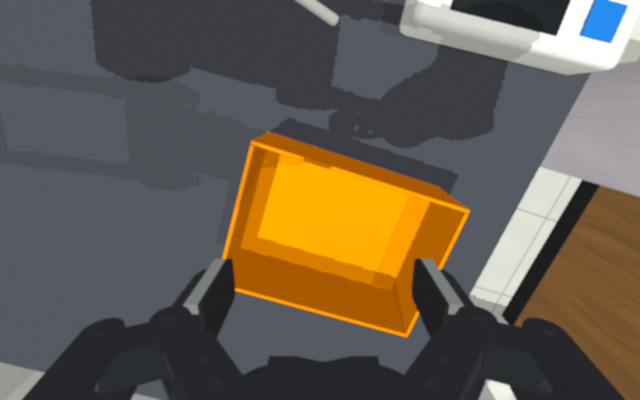

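The scene view shows the heater with its cover near (370,210), carrier/stand near (245,290), green box (370,131), bottle (448,160), and a red decoy box. I'll enlarge these.

```bash
cat > h.py <<'E'
import cv2,numpy as np
def crop(src,x0,y0,x1,y1,k,out):
    im=cv2.imread(src)[y0:y1,x0:x1]
    im=cv2.resize(im,None,fx=k,fy=k,interpolation=cv2.INTER_CUBIC)
    for u in range((x0+9)//10*10,x1,10):
        cv2.line(im,((u-x0)*k,0),((u-x0)*k,4 if u%50 else 12),(0,255,255),1)
        if u%20==0: cv2.putText(im,str(u),((u-x0)*k,22),0,.4,(0,255,255),1)
    for v in range((y0+9)//10*10,y1,10):
        cv2.line(im,(0,(v-y0)*k),(4 if v%50 else 12,(v-y0)*k),(0,255,255),1)
        if v%20==0: cv2.putText(im,str(v),(14,(v-y0)*k+4),0,.4,(0,255,255),1)
    cv2.imwrite(out,im)
E
python3 - <<'E'
from h import crop
crop("pics/scene0.png",305,160,430,265,6,"pics/c1.png")
crop("pics/scene0.png",195,240,295,340,6,"pics/c2.png")
crop("pics/scene0.png",300,100,480,195,4,"pics/c3.png")
crop("pics/side0.png",225,175,335,265,6,"pics/c4.png")
crop("pics/side0.png",310,130,410,210,7,"pics/c5.png")
crop("pics/side0.png",150,230,350,360,4,"pics/c6.png")
E
```

```text
(no output)
```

View pics/c1.png

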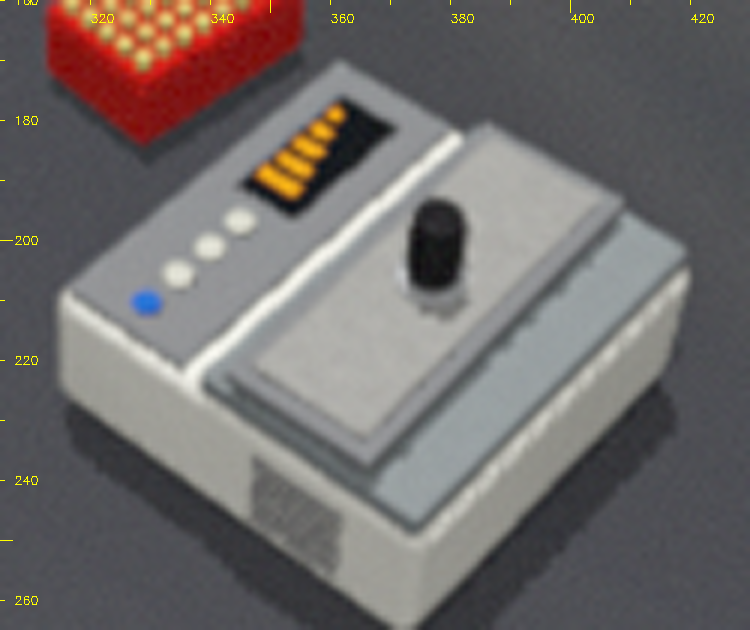

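View pics/c2.png

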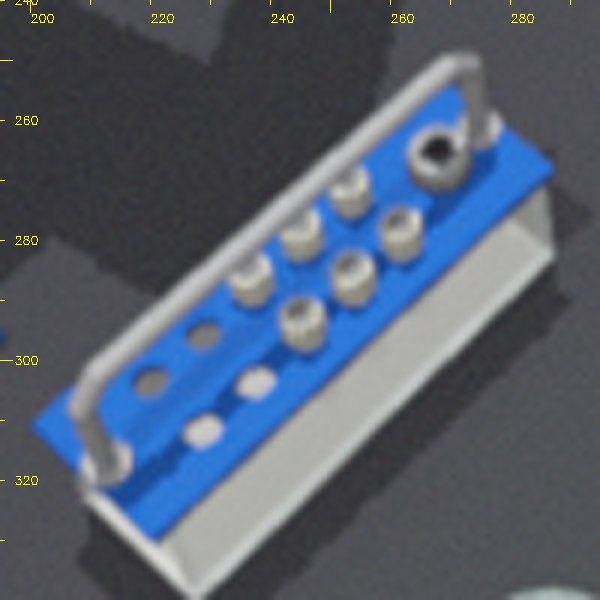

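View pics/c3.png

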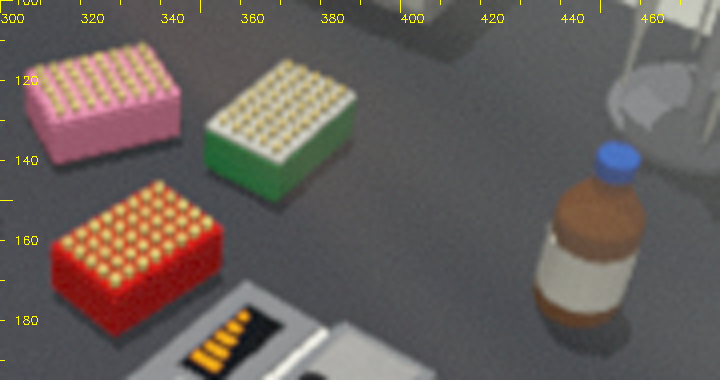

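View pics/c4.png

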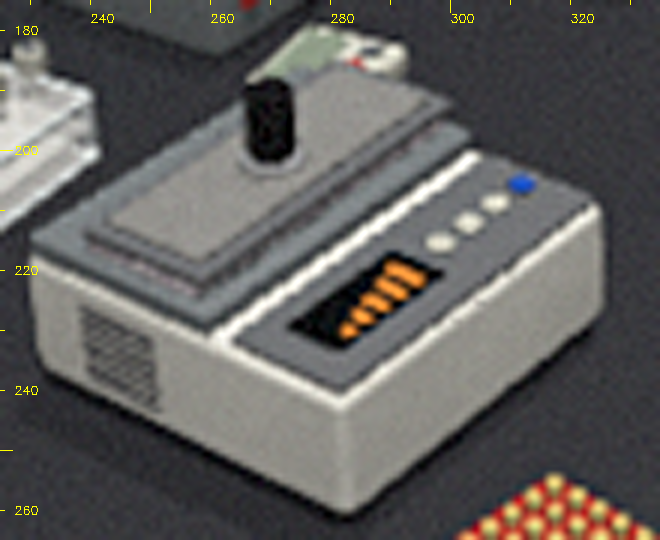

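View pics/c5.png

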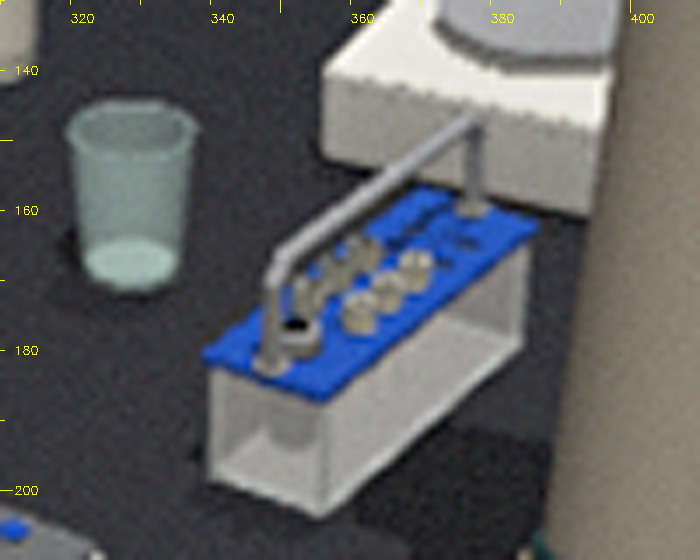

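View pics/c6.png

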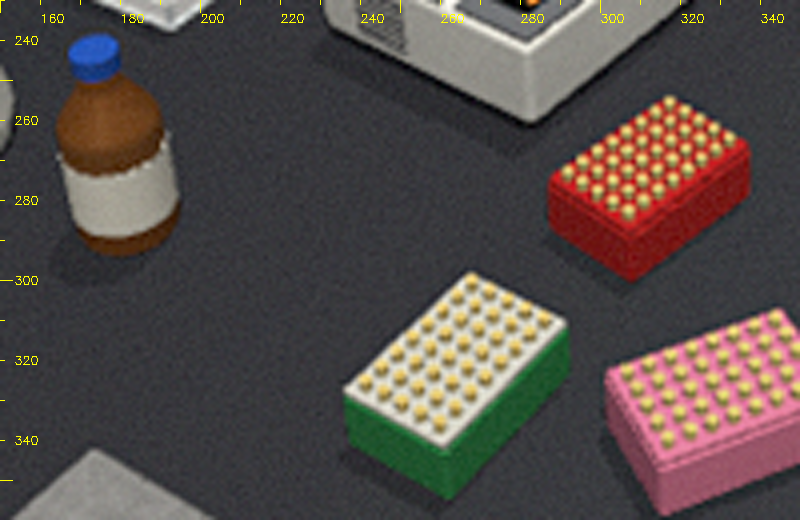

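```bash
cat >> h.py <<'E'
from scipy.optimize import least_squares
def cam(name,c=None):
    from workcell import bot
    c=c or bot.camera(name)
    f=200/np.tan(np.radians(c["vfov"]/2));return (f,c["cx"],c["cy"],np.array(c["world_to_cam"]))
def proj(C,P):
    f,cx,cy,T=C; q=np.c_[P,np.ones(len(P))]@T.T
    return np.c_[cx+f*q[:,0]/-q[:,2], cy-f*q[:,1]/-q[:,2]]
def fit(obs,g,yaw=True):
    # obs list of (C,[(x,y,z)...],[(u,v)...])
    def pts(p,P):
        P=np.array(P,float);a=p[2] if yaw else 0;c,s=np.cos(a),np.sin(a)
        return np.c_[c*P[:,0]-s*P[:,1]+p[0],s*P[:,0]+c*P[:,1]+p[1],P[:,2]]
    r=lambda p:np.concatenate([(proj(C,pts(p,P))-np.array(U)).ravel() for C,P,U in obs])
    s=least_squares(r,g[:3 if yaw else 2],loss='soft_l1',x_scale=[100,100,1][:3 if yaw else 2])
    x=s.x.copy()
    if yaw:x[2]=np.degrees(x[2])
    return x,r(s.x).reshape(-1,2)
E
python3 - <<'E'
from h import *
import pickle
S=cam("scene");D=cam("side");pickle.dump((S,D),open("cams.pkl","wb"))
np.set_printoptions(precision=2,suppress=True)
def show(n,o,g,yaw=True):
    x,r=fit(o,g,yaw);print(n,x,"\n",r.tolist() and np.round(r,1).tolist())
show("cover/heater(block c)",[(S,[(0,0,152),(35,-95,100),(35,95,100),(39,-99,100)],[(376.5,194),(374,248),(417,203),(365,238)]),
 (D,[(0,0,152),(35,95,100),(-35,95,100)],[(268,189),(229,217),(258,230)])],[500,0,0])
show("heater bottoms",[(S,[(75,-105,0)],[(372,265)]),(D,[(-135,105,0)],[(281,261)])],[500,0,0])
show("carrier",[(S,[(-35,-105,72),(35,-105,72),(35,105,72)],[(200,311),(219.5,330.5),(286,268)]),
 (D,[(35,105,72),(-35,105,72),(-35,-105,72)],[(339,180),(356,187),(385,162)])],[500,-300,0])
show("box",[(S,[(-40,-60,53),(40,-60,53),(40,60,53),(-40,60,53),(40,-60,0)],[(351,131),(368,141),(388,124),(371,115),(368,151)]),
 (D,[(40,60,53),(-40,60,53),(-40,-60,53),(40,-60,53),(-40,60,0)],[(234,327),(259,341),(288,310),(266,298),(259,354)])],[300,300,0])
show("bottle",[(S,[(0,0,150)],[(452,137)]),(D,[(0,0,150)],[(173,236)])],[600,300],False)
E
```

```text
cover/heater(block c) [599.46  57.4   -3.78] 
 [[3.6, 1.2], [-7.6, -11.4], [-7.8, -7.5], [1.7, 0.5], [-0.3, 1.1], [9.4, -2.0], [-2.3, -6.8]]
heater bottoms [592.01  66.55  -4.38] 
 [[0.0, 1.0], [0.1, 7.0]]
carrier [ 480.81 -324.71   -2.08] 
 [[-0.3, 0.2], [0.3, 0.1], [0.8, -0.0], [-0.2, 0.7], [0.3, -0.3], [1.9, 0.1]]
box [354.31 395.45  -2.3 ] 
 [[-0.1, -1.8], [1.9, -2.0], [2.3, -1.7], [0.7, -1.7], [0.5, 0.1], [-0.8, -1.8], [-0.0, -0.4], [3.9, -1.0], [0.8, -2.3], [1.7, 2.3]]
bottle [641.53 388.96] 
 [[1.2, 0.8], [1.0, 7.3]]
```

```bash
python3 - <<'E'
from h import *
import pickle
crop("pics/scene0.png",305,195,430,275,6,"pics/c7.png")
S,D=pickle.load(open("cams.pkl","rb"))
np.set_printoptions(precision=2,suppress=True)
print(fit([(S,[(0,0,150),(0,0,0)],[(454.5,137.5),(445,173)]),(D,[(0,0,150),(0,0,0)],[(173.8,240),(180,284)])],[600,300],False))
print(fit([(S,[(0,0,152)],[(377.5,194)]),(D,[(0,0,152)],[(269,189)])],[600,0],False))
E
```

```text
(array([649.95, 385.7 ]), array([[ 0.81,  2.01],
       [-1.04,  2.73],
       [-1.13,  1.58],
       [ 1.86,  1.36]]))
(array([593.68,  55.91]), array([[0.44, 0.51],
       [0.58, 1.42]]))
```

View pics/c7.png

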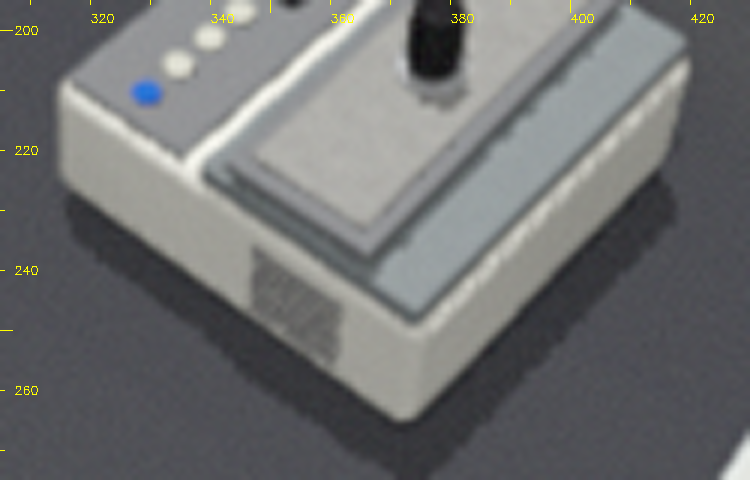

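```bash
cat >> h.py <<'E'
def goto(x,y,z,yaw):
    """shift (cm, tool axes) and turn to world TCP x,y,z(mm), tool z heading yaw deg"""
    from workcell import bot
    s=bot.state();R=s["tcp_rot"];d=R.T@(np.array([x,y,z])-s["position"])/10
    h=np.degrees(np.arctan2(R[1,2],R[0,2]));t=-np.radians((yaw-h+180)%360-180)
    print("shift",np.round(d,2),"turn",round(t,3),"now",np.round(s["position"],1),"head",round(h,2),"t",s["time"])
E
python3 - <<'E'
from h import *
from workcell import bot
c=bot.camera("wrist");T=np.array(c["world_to_cam"]);s=bot.state()
C=-T[:3,:3].T@T[:3,3];print("cam in tool",s["tcp_rot"].T@(C-s["position"]),"view dir tool",s["tcp_rot"].T@(-T[2,:3]))
goto(560,56,360,-4)
E
```

```text
cam in tool [ -78.44809296 -141.14237446    0.68218034] view dir tool [3.06114746e-01 9.51994596e-01 2.24417365e-04]
shift [-55.02 -12.87 -45.64] turn -1.189 now [ 176.4 -547.1  231. ] head -72.13 t 0.3
```

```bash
python3 - <<'E'
from h import *
goto(594,100,360,-4)
E
```

```text
shift [-59.6  -12.87 -48.79] turn -1.189 now [ 176.4 -547.1  231. ] head -72.13 t 0.3
```

Call:
play_rows --series '[[[-2,-3,-1.5],-0.05],[[-5,-6,-4],-0.1],[[-8,-9,-6.5],-0.2],[[-11,-11.5,-9],-0.3],[[-14,-12.9,-11.5],-0.4],[[-17.5,-12.9,-14.3],-0.5],[[-21,-12.9,-17.2],-0.6],[[-24.5,-12.9,-20],-0.7]]'

```text
time: 1.1
position: [348.8, -280.1, 360.6]
tcp_rot: [[-0.527, 0.001, 0.85], [-0.85, -0.001, -0.527], [0.0, -1.0, 0.001]]
contact_force: [1.3, -0.6, 0.3]
opening: 85.3
```

```bash
python3 - <<'E'
from h import *
goto(594,100,360,-4)
E
```

```text
shift [-45.23   0.06   0.79] turn -0.486 now [ 348.8 -280.1  360.6] head -31.82 t 1.1
```

Call:
play_rows --series '[[[-4,0,0],-0.06],[[-8,0,0],-0.12],[[-12,0,0],-0.18],[[-16,0,0],-0.24],[[-20,0,0.3],-0.3],[[-24,0,0.3],-0.36],[[-28,0,0.5],-0.42],[[-32,0,0.5],-0.486]]'

```text
time: 1.9
position: [522.9, -11.6, 360.3]
tcp_rot: [[-0.07, 0.0, 0.998], [-0.998, -0.0, -0.07], [0.0, -1.0, 0.0]]
contact_force: [1.2, -0.8, -0.3]
opening: 85.6
```

```bash
python3 - <<'E'
from h import *
goto(594,100,360,-4)
E
```

```text
shift [-11.63   0.03   6.31] turn -0.0 now [522.9 -11.6 360.3] head -4.02 t 1.9
```

Call:
play_rows --series '[[[-3,0,1.6],0],[[-6,0,3.2],0],[[-9,0,4.8],0],[[-11.6,0,6.3],0],[[-11.6,0,6.3],0],[[-11.6,0,6.3],0]]'

```text
time: 2.5
position: [593.3, 98.2, 359.7]
tcp_rot: [[-0.072, -0.001, 0.997], [-0.997, -0.001, -0.072], [0.001, -1.0, -0.001]]
contact_force: [-0.0, -1.8, 0.2]
opening: 85.6
```

```bash
python3 - <<'E'
from h import *
from workcell import bot
c=bot.camera("wrist");cv2.imwrite("pics/w1.png",c["pixels"][:,:,::-1])
import pickle;pickle.dump(cam("wrist",c),open("w1.pkl","wb"));print(bot.state()["position"])
E
```

```text
[593.05327454  97.56115282 360.03431342]
```

View pics/w1.png

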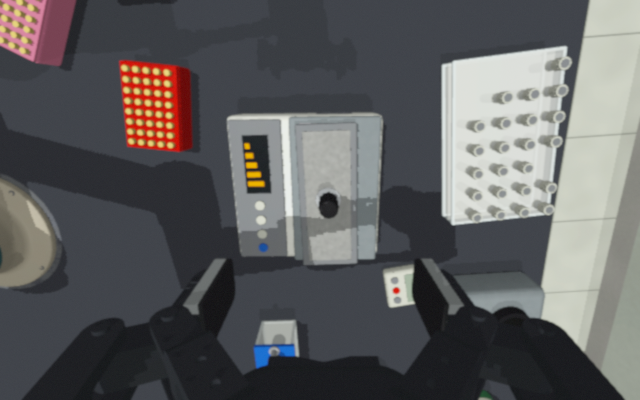

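```bash
python3 - <<'E'
from h import *
crop("pics/w1.png",220,105,395,275,4,"pics/c8.png")
E
```

```text
(no output)
```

View pics/c8.png

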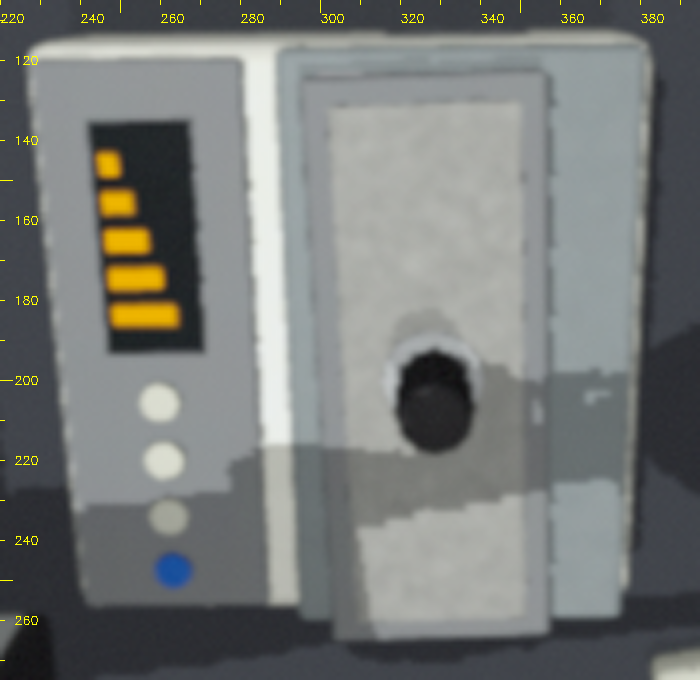

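```bash
python3 - <<'E'
from h import *
import pickle
W=pickle.load(open("w1.pkl","rb"));S,D=pickle.load(open("cams.pkl","rb"))
np.set_printoptions(precision=1,suppress=True)
P=[(-39,99,108),(39,99,108),(-39,-99,108),(39,-99,108)];U=[(295.5,125),(354,122.5),(303.5,264.5),(357,263)]
print(fit([(W,P+[(0,0,152)],U+[(328.5,210)])],[594,56,0]))
print(fit([(W,[(0,0,152)],[(328.5,210)])],[594,56],False))
print(fit([(W,[(0,0,152)],[(328.5,210)]),(S,[(0,0,152)],[(377.5,194)]),(D,[(0,0,152)],[(269,189)])],[594,56],False))
goto(594,56,200,-4)
E
```

```text
(array([596.6,  51.7,  -1.8]), array([[-2. , -0.7],
       [ 2.5, -0.8],
       [-0.3,  1.3],
       [ 0.4,  0.8],
       [-0.1,  0.2]]))
(array([596.8,  51.9]), array([[0., 0.]]))
(array([596.6,  52.1]), array([[-0.2, -0.1],
       [ 0.6,  1.9],
       [ 0.6,  0.6]]))
shift [ 4.1 16.   0.4] turn -0.003 now [593.1  97.6 360. ] head -4.18 t 2.55
```

```bash
python3 - <<'E'
from h import *
goto(596.5,52,115,-2)
E
```

```text
shift [ 4.5  24.51  0.7 ] turn -0.038 now [593.1  97.6 360. ] head -4.18 t 2.55
```

Call:
play_rows --series '[[[1,3,0.2],-0.02],[[2,6,0.4],-0.038],[[3,9,0.6],-0.038],[[4,12,0.7],-0.038],[[4.5,14.5,0.7],-0.038],[[4.5,16,0.7],-0.038],[[4.5,16,0.7],-0.038],[[4.5,16,0.7],-0.038]]'

```text
time: 3.35
position: [597.0, 51.7, 201.1]
tcp_rot: [[-0.036, 0.001, 0.999], [-0.999, -0.0, -0.036], [0.0, -1.0, 0.001]]
contact_force: [0.1, -0.3, 0.5]
opening: 85.3
```

```bash
python3 - <<'E'
from h import *
from workcell import bot
goto(596.5,52,115,-2)
c=bot.camera("wrist");cv2.imwrite("pics/w2.png",c["pixels"][:,:,::-1])
import pickle;pickle.dump(cam("wrist",c),open("w2.pkl","wb"))
E
```

```text
shift [-0.03  8.61 -0.06] turn -0.001 now [597.   51.7 201.1] head -2.07 t 3.35
```

View pics/w2.png

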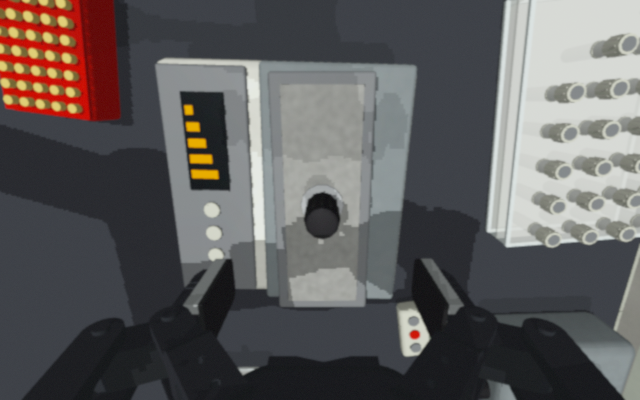

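```bash
python3 - <<'E'
from h import *
import pickle
W=pickle.load(open("w2.pkl","rb"))
print(fit([(W,[(0,0,152)],[(322,222)])],[594,56],False))
P=[(-39,99,108),(39,99,108),(-39,-99,108),(39,-99,108)]
print(fit([(W,P+[(0,0,152)],[(267,72),(377,72),(280,305),(364.5,305),(322,222)])],[594,56,0]))
E
```

```text
(array([596.66240108,  53.72702622]), array([[-1.13686838e-13,  0.00000000e+00]]))
(array([596.64934148,  52.2597098 ,  -2.09685773]), array([[-0.5612185 , -2.57922661],
       [ 0.51357604, -2.54864675],
       [-1.14288155,  2.79567972],
       [ 1.02132556,  2.68935747],
       [ 0.06313798,  2.0524837 ]]))
```

Call:
play_rows --series '[[[0,2,0],0],[[-0.05,4,0],0],[[-0.1,6,0],0],[[-0.1,7.5,0],0],[[-0.1,8.6,0],0],[[-0.1,8.6,0],0],[[-0.1,8.6,0],0]]'

```text
time: 4.1
position: [597.9, 53.5, 115.3]
tcp_rot: [[-0.035, 0.002, 0.999], [-0.999, -0.0, -0.035], [0.0, -1.0, 0.002]]
contact_force: [-0.4, -0.4, -0.2]
opening: 85.5
```

Call:
play_rows --series '[[[0,0,0],0],[[0,0,0],0],[[0,0,0],0],[[0,0,0],0],[[0,0,0],0],[[0,0,0],0],[[0,0,0],0],[[0,0,0],0]]' --jaw 0 --squeeze 50

```text
time: 4.9
position: [597.4, 53.5, 114.7]
tcp_rot: [[-0.035, 0.001, 0.999], [-0.999, -0.0, -0.035], [0.0, -1.0, 0.001]]
contact_force: [-1.1, -0.3, 4.8]
opening: 23.1
```

Call:
play_rows --series '[[[0,-0.5,0],0],[[0,-1.5,0],0],[[0,-3,0],0],[[0,-4.5,0],0],[[0,-6,0],0],[[0,-6,0],0],[[0,-6,0],0]]'

```text
time: 5.6
position: [597.1, 53.6, 174.2]
tcp_rot: [[-0.035, 0.0, 0.999], [-0.999, -0.0, -0.035], [0.0, -1.0, 0.0]]
contact_force: [0.2, 0.2, -1.7]
opening: 22.8
```

```bash
python3 - <<'E'
from h import *
from workcell import bot
goto(502,390,175,-2)
for n in ["wrist","side"]:
  c=bot.camera(n);cv2.imwrite(f"pics/{n}3.png",c["pixels"][:,:,::-1])
E
```

```text
shift [-33.29  -0.08 -10.68] turn -0.0 now [597.1  53.6 174.2] head -2.01 t 5.6
```

View pics/side3.png

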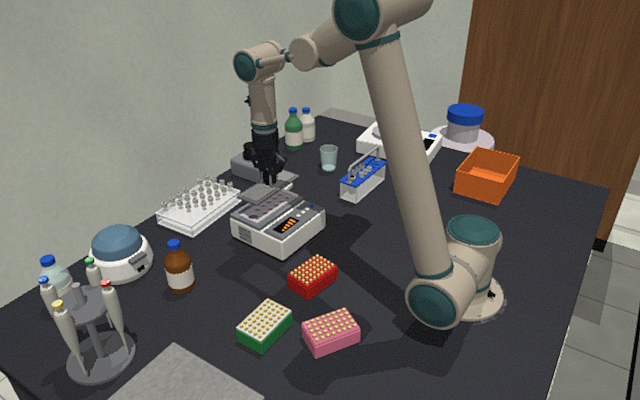

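View pics/wrist3.png

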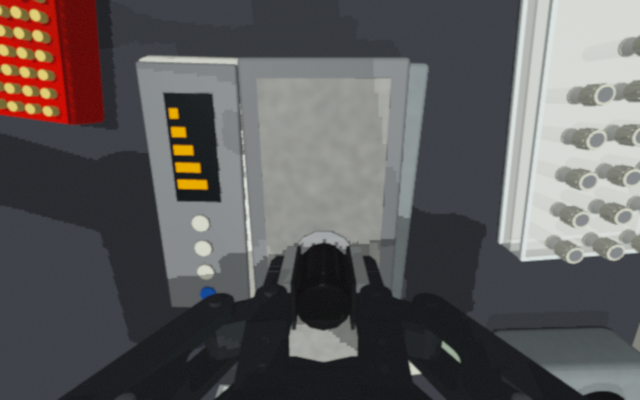

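Cover is lifted, level and held; carrying it now.

Call:
play_rows --series '[[[-2,0,-0.7],0],[[-6,0,-2],0],[[-10,0,-3.3],0],[[-14,0,-4.6],0],[[-18,0,-5.8],0],[[-22,0,-7.1],0],[[-26,0,-8.4],0],[[-29,0,-9.4],0]]'

```text
time: 6.5
position: [511.8, 348.9, 173.0]
tcp_rot: [[-0.034, -0.002, 0.999], [-0.999, -0.0, -0.034], [0.0, -1.0, -0.002]]
contact_force: [0.1, -0.3, -1.8]
opening: 22.8
```

Call:
play_rows --series '[[[-2,0,-0.6],0],[[-3.5,0,-1.1],0],[[-4.2,0,-1.3],0],[[-4.2,0,-1.3],0],[[-4.2,0,-1.3],0]]'

```text
time: 7.0
position: [502.1, 388.1, 174.0]
tcp_rot: [[-0.035, -0.0, 0.999], [-0.999, -0.001, -0.035], [0.001, -1.0, -0.0]]
contact_force: [0.1, 0.1, -1.9]
opening: 22.9
```

```bash
python3 - <<'E'
from h import *
from workcell import bot
goto(502,390,15,-2)
c=bot.camera("wrist");cv2.imwrite("pics/w4.png",c["pixels"][:,:,::-1])
import pickle;pickle.dump(cam("wrist",c),open("w4.pkl","wb"))
E
```

```text
shift [-0.21 15.89 -0.02] turn -0.001 now [502.1 388.1 174. ] head -2.03 t 7.0
```

View pics/w4.png

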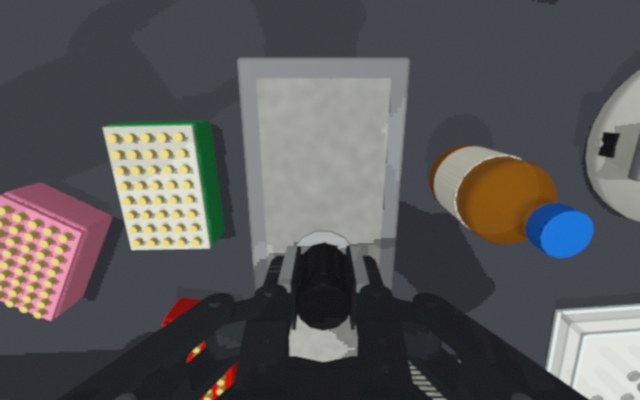

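```bash
python3 - <<'E'
from h import *
import pickle
W=pickle.load(open("w4.pkl","rb"));np.set_printoptions(precision=1,suppress=True)
print(fit([(W,[(-40,60,53),(40,60,53),(40,-60,53),(-40,-60,53)],[(104,127),(191,123),(210,249),(131,250)])],[354,395,0]))
print(fit([(W,[(0,0,150)],[(560,229)])],[650,386],False))
E
```

```text
(array([357. , 393.6,   0.3]), array([[-7.9, -0.8],
       [ 1.1, -1. ],
       [ 4. ,  3.7],
       [-0.9,  5.9]]))
(array([640.2, 390.7]), array([[-0., -0.]]))
```

Call:
play_rows --series '[[[-0.1,2,0],0],[[-0.2,5,0],0],[[-0.2,8,0],0],[[-0.2,11,0],0],[[-0.2,13.5,0],0],[[-0.2,15,0],0],[[-0.2,15.4,0],0],[[-0.2,15.4,0],0]]'

```text
time: 7.85
position: [502.3, 390.2, 20.0]
tcp_rot: [[-0.036, -0.001, 0.999], [-0.999, -0.001, -0.036], [0.001, -1.0, -0.001]]
contact_force: [-0.1, 0.3, -2.2]
opening: 22.8
```

Call:
play_rows --series '[[[0,0.1,0],0],[[0,0.2,0],0],[[0,0.3,0],0],[[0,0.4,0],0],[[0,0.4,0],0],[[0,0.4,0],0]]'

```text
time: 8.45
position: [501.9, 391.1, 16.3]
tcp_rot: [[-0.035, 0.0, 0.999], [-0.999, -0.0, -0.035], [0.0, -1.0, 0.0]]
contact_force: [0.4, 0.1, -1.7]
opening: 22.5
```

Call:
play_rows --series '[[[0,0.05,0],0],[[0,0.1,0],0],[[0,0.15,0],0],[[0,0.2,0],0],[[0,0.2,0],0]]'

```text
time: 8.95
position: [501.9, 391.1, 14.7]
tcp_rot: [[-0.035, 0.0, 0.999], [-0.999, -0.0, -0.035], [0.0, -1.0, 0.0]]
contact_force: [-0.1, -1.2, 2.3]
opening: 23.1
```

Touching now (force rose from −2 to +2.3 N). Release by opening, then rise.

Call:
play_rows --series '[[[0,0,0],0],[[0,0,0],0],[[0,0,0],0],[[0,0,0],0],[[0,0,0],0],[[0,0,0],0],[[0,0,0],0],[[0,0,0],0]]' --jaw 8.5

```text
time: 9.75
position: [502.0, 391.1, 14.2]
tcp_rot: [[-0.035, 0.0, 0.999], [-0.999, -0.0, -0.035], [0.0, -1.0, 0.0]]
contact_force: [-0.4, 0.1, 0.2]
opening: 85.1
```

Call:
play_rows --series '[[[0,-1.5,0],0],[[0,-4,0],0],[[0,-8,0],0],[[0,-12,0],0],[[0,-16,0],0],[[0,-20,0],0],[[0,-24,0],0],[[0,-26,0],0]]'

```text
time: 10.55
position: [503.0, 391.8, 278.8]
tcp_rot: [[-0.035, 0.006, 0.999], [-0.999, 0.003, -0.035], [-0.004, -1.0, 0.005]]
contact_force: [0.8, 0.1, 1.0]
opening: 85.2
```

```bash
python3 - <<'E'
from h import *
from workcell import bot
goto(481,-200,330,-2)
for n in ["wrist","scene"]:
  c=bot.camera(n);cv2.imwrite(f"pics/{n}5.png",c["pixels"][:,:,::-1])
crop("pics/scene5.png",200,80,500,280,2,"pics/c9.png")
E
```

```text
shift [59.2  -5.33 -0.1 ] turn -0.0 now [503.  391.8 278.8] head -2.0 t 10.55
```

View pics/wrist5.png

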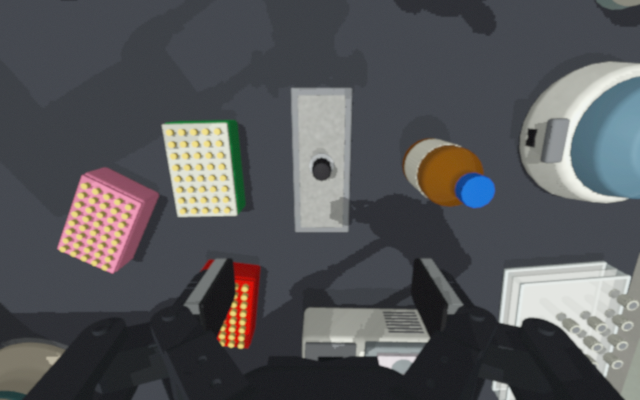

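View pics/scene5.png

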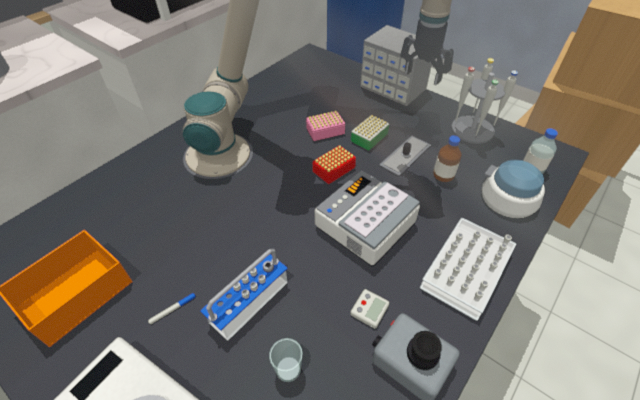

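Cover lies flat between box and bottle, knob up at (322,168). Next: view bare block en route.

Call:
play_rows --series '[[[3,-1,1],0],[[7,-3,2],0],[[11,-5,3.5],0],[[15,-6.5,5],0],[[19,-8,6.5],0],[[23,-8,8],0],[[26,-8,9],0],[[28,-8,9.5],0]]'

```text
time: 11.45
position: [587.3, 105.3, 352.1]
tcp_rot: [[-0.037, -0.003, 0.999], [-0.999, -0.001, -0.037], [0.001, -1.0, -0.003]]
contact_force: [-0.6, 0.7, 0.3]
opening: 85.1
```

Call:
play_rows --series '[[[0,0,0],0],[[0,0,0],0],[[0,0,0],0]]'

```text
time: 11.75
position: [586.6, 108.9, 353.4]
tcp_rot: [[-0.034, -0.002, 0.999], [-0.999, 0.001, -0.034], [-0.0, -1.0, -0.002]]
contact_force: [-0.5, 0.4, 0.2]
opening: 84.9
```

```bash
python3 - <<'E'
from h import *
from workcell import bot
import pickle
goto(481,-200,330,-2)
c=bot.camera("wrist");cv2.imwrite("pics/w6.png",c["pixels"][:,:,::-1]);pickle.dump(cam("wrist",c),open("w6.pkl","wb"))
c=bot.camera("scene");cv2.imwrite("pics/s6.png",c["pixels"][:,:,::-1])
crop("pics/w6.png",210,80,410,280,4,"pics/c10.png")
crop("pics/s6.png",305,160,430,265,6,"pics/c11.png")
E
```

```text
shift [31.23  2.34 -9.5 ] turn 0.001 now [586.6 108.9 353.4] head -1.95 t 11.75
```

View pics/w6.png

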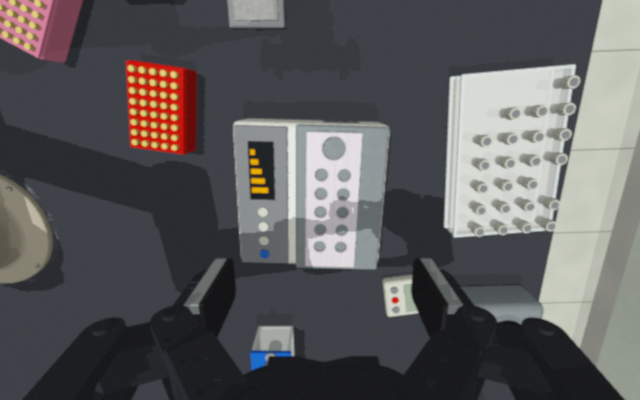

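View pics/c10.png

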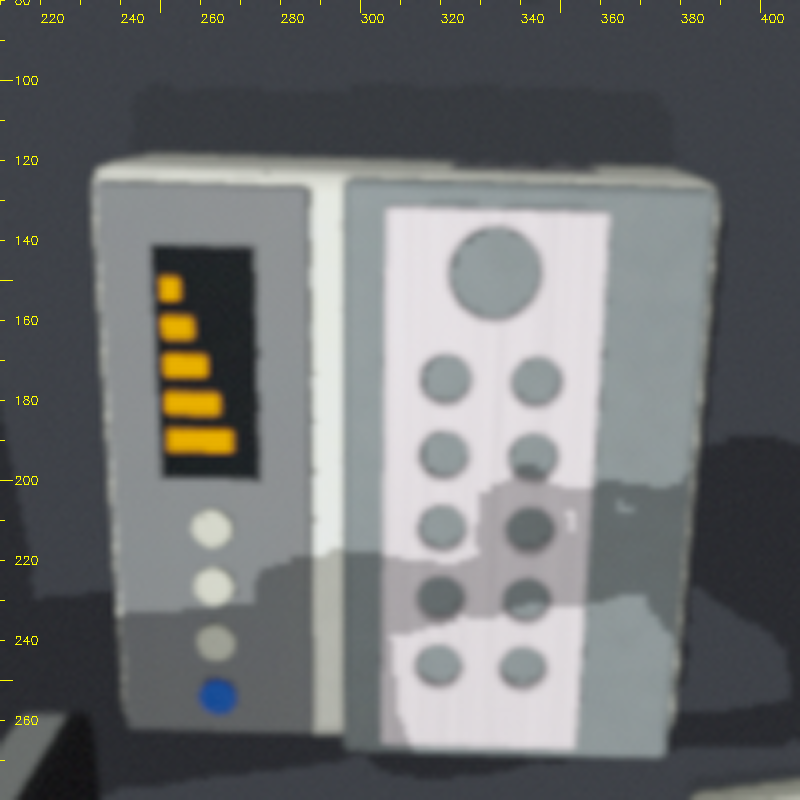

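View pics/c11.png

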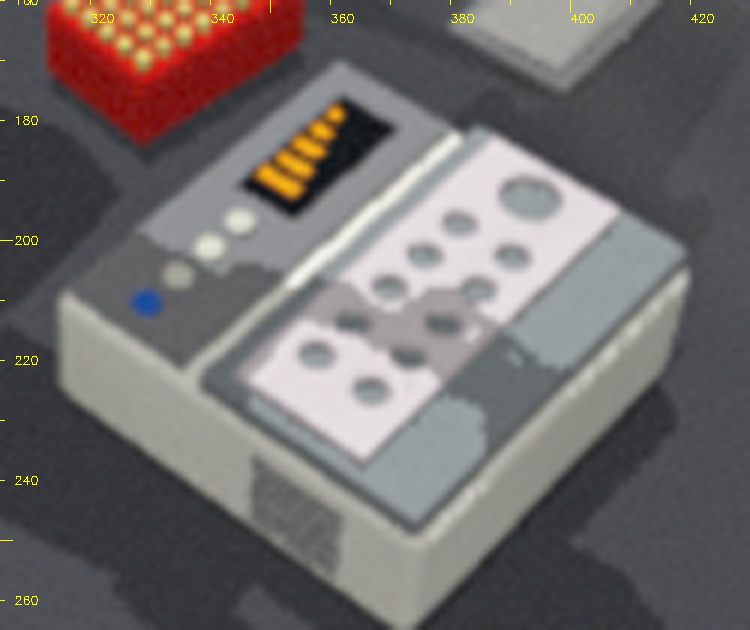

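```bash
python3 - <<'E'
from h import *
import pickle
W=pickle.load(open("w6.pkl","rb"));S,D=pickle.load(open("cams.pkl","rb"));np.set_printoptions(precision=1,suppress=True)
P=[(0,75,100)]+[(x,y,100) for y in (40,14,-12,-38,-64) for x in (-15,15)]
U=[(333.75,148.25),(321.5,174.75),(344.25,175.5),(321,193.75),(343.5,194),(320.5,212),(342.5,212.5),(320,229.5),(341.75,230),(319.75,246.5),(340.75,246.75)]
o=(W,P,U);s=(S,[(0,75,100),(15,-64,100),(-15,-64,100),(-15,40,100),(15,40,100)],[(393.3,193),(366.8,225),(357.8,219),(381.7,197.3),(390.3,202.7)])
print(fit([o],[597,52,0]));print(fit([s],[597,52,0]));print(fit([o,s],[597,52,0]))
E
```

```text
(array([596.7,  55.5,  -3.4]), array([[ 0.1, -0.2],
       [-0.1, -0.1],
       [ 0. , -0.3],
       [-0. , -0.1],
       [-0.1,  0.2],
       [ 0. , -0. ],
       [ 0. , -0. ],
       [ 0.1,  0.1],
       [-0.1,  0.1],
       [-0.1,  0.1],
       [ 0.1,  0.3]]))
(array([597. ,  56.4,  -3.6]), array([[ 0.1, -0.1],
       [ 0. ,  0.1],
       [-0.1,  0. ],
       [-0.2, -0.1],
       [ 0.2, -0. ]]))
(array([596.8,  55.6,  -3.4]), array([[ 0.1, -0.2],
       [-0. , -0.2],
       [ 0.1, -0.4],
       [-0. , -0.1],
       [-0.1,  0.2],
       [ 0. , -0.1],
       [ 0.1, -0. ],
       [ 0.1,  0. ],
       [-0. ,  0.1],
       [-0.1,  0. ],
       [ 0.1,  0.3],
       [-0.2,  0. ],
       [-0.2,  0.3],
       [-0.3,  0.2],
       [-0.5,  0. ],
       [-0.1,  0.1]]))
```

```bash
python3 - <<'E'
from h import *
goto(485,-265,340,-2)
E
```

```text
shift [37.73  1.39 -8.91] turn 0.002 now [586.7 109.1 353.9] head -1.91 t 11.85
```

Call:
play_rows --series '[[[3,0,-1],0],[[7,0,-2.5],0],[[11,0.3,-4],0],[[15.5,0.6,-5],0],[[20,1,-6.5],0],[[24.5,1.3,-8],0],[[29,1.3,-9.2],0],[[33.5,1.3,-9.7],0]]'

```text
time: 12.65
position: [477.4, -223.9, 341.7]
tcp_rot: [[-0.034, 0.0, 0.999], [-0.999, -0.0, -0.034], [0.0, -1.0, 0.0]]
contact_force: [1.6, 0.3, -0.1]
opening: 85.1
```

Call:
play_rows --series '[[[2.5,0,0.7],0],[[4.2,0,1],0],[[4.2,0,1],0],[[4.2,0,1],0],[[4.2,0,1],0]]'

```text
time: 13.15
position: [487.1, -264.0, 341.4]
tcp_rot: [[-0.033, -0.0, 0.999], [-0.999, 0.001, -0.033], [-0.001, -1.0, -0.0]]
contact_force: [-1.3, 0.7, -0.0]
opening: 85.3
```

```bash
python3 - <<'E'
from h import *
from workcell import bot
import pickle
goto(485,-265,340,-2)
c=bot.camera("wrist");cv2.imwrite("pics/w7.png",c["pixels"][:,:,::-1]);pickle.dump(cam("wrist",c),open("w7.pkl","wb"))
crop("pics/w7.png",220,90,420,290,4,"pics/c12.png")
E
```

```text
shift [ 0.1   0.14 -0.21] turn 0.002 now [ 487.1 -264.   341.4] head -1.89 t 13.15
```

View pics/w7.png

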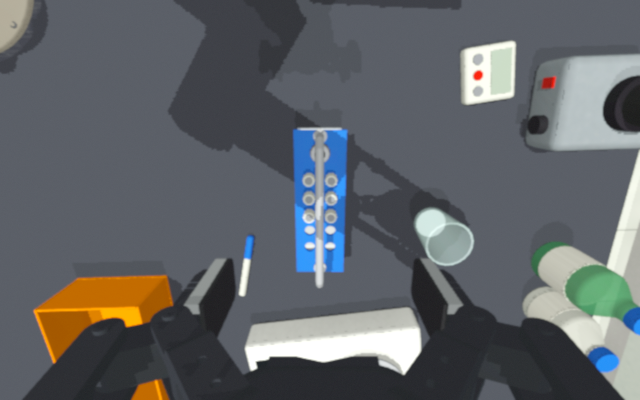

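View pics/c12.png

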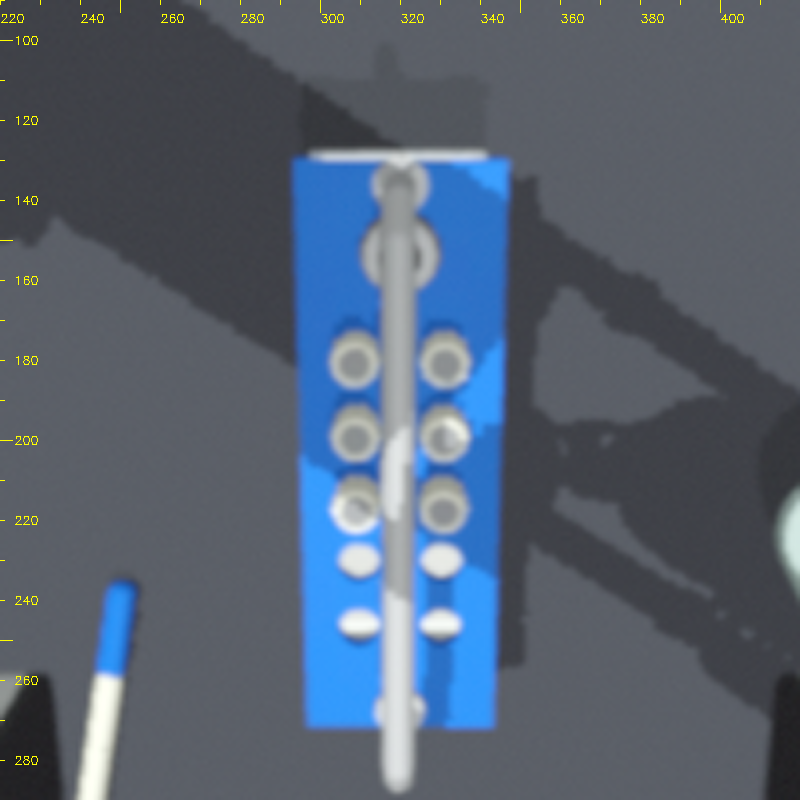

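```bash
python3 - <<'E'
from h import *
import pickle
W=pickle.load(open("w7.pkl","rb"));S,D=pickle.load(open("cams.pkl","rb"));np.set_printoptions(precision=1,suppress=True)
P=[(-35,105,72),(35,105,72),(-35,-105,72),(35,-105,72)];U=[(293,129.25),(347.5,129.75),(296.5,272),(343.75,272)]
P2=[(x,y,88) for y in (40,14,-12) for x in (-15,15)];U2=[(308.75,180.75),(331.25,180.75),(308.75,199.25),(331,199.25),(308.75,218),(330.75,217.75)]
s=(S,[(-35,-105,72),(35,-105,72),(35,105,72)],[(200,311),(219.5,330.5),(286,268)])
d=(D,[(35,105,72),(-35,105,72),(-35,-105,72)],[(339,180),(356,187),(385,162)])
for o in ([(W,P,U)],[(W,P2,U2)],[(W,P+P2,U+U2),s,d]):
    x,r=fit(o,[481,-324,0]);print(x,r.tolist()[:10]);a=np.radians(x[2]);print("balance",x[0]-43*np.sin(a),x[1]+43*np.cos(a))
goto(484,-281,109,-2)
E
```

```text
[ 481.6 -325.2   -2.1] [[0.41476400340326336, 0.32079303308941576], [-0.37738864059599564, 0.03112965901320308], [0.4588322532816278, -0.3256237737835477], [-0.5076786296775708, -0.19596270552483475]]
balance 483.1578764703675 -282.24305585458103
[ 481.2 -324.6   -2.2] [[-0.2048975254369907, -0.09589446498478083], [0.05623730363191726, 0.023012683297082503], [-0.03658371266840277, 0.21813667900215705], [0.03616764407217943, 0.3307238115135078], [0.12536828278251733, -0.42895283418295094], [0.02630375866982604, -0.07229744133846339]]
balance 482.92017041048103 -281.6498600518114
[ 481.3 -324.8   -2.2] [[0.2280486602259657, 0.023191305892510172], [-0.5488550248411457, -0.2511284308855011], [0.26051204284084406, -0.5466350024905751], [-0.6946465432210402, -0.40560516805606994], [-0.19282013810408216, 0.07957715270188714], [0.06466862235544113, 0.16566009144705163], [0.003888211577077527, 0.38703730000003134], [0.07312125476977371, 0.4680535260447414], [0.19316269679700326, -0.26626094105944276], [0.09070065309231268, 0.060006415972566174]]
balance 482.92114051599424 -281.8656373093645
shift [ 1.7 23.2 -0.3] turn 0.002 now [ 487.1 -264.1  341.5] head -1.89 t 13.2
```

Call:
play_rows --series '[[[0.4,3,0],0.005],[[0.8,6.5,-0.2],0.005],[[1.2,10,-0.3],0.005],[[1.6,13,-0.4],0.005],[[1.8,15.5,-0.4],0.005],[[1.8,17,-0.4],0.005],[[1.8,17,-0.4],0.005],[[1.8,17,-0.4],0.005]]'

```text
time: 14.0
position: [482.7, -283.0, 171.9]
tcp_rot: [[-0.039, 0.0, 0.999], [-0.999, -0.0, -0.039], [0.0, -1.0, 0.0]]
contact_force: [0.2, 0.2, 0.5]
opening: 85.0
```

```bash
python3 - <<'E'
from h import *
from workcell import bot
import pickle
goto(483,-282,109,-2.2)
c=bot.camera("wrist");cv2.imwrite("pics/w8.png",c["pixels"][:,:,::-1]);pickle.dump(cam("wrist",c),open("w8.pkl","wb"))
E
```

```text
shift [-0.1   6.29  0.02] turn -0.0 now [ 482.7 -283.   171.9] head -2.23 t 14.0
```

View pics/w8.png

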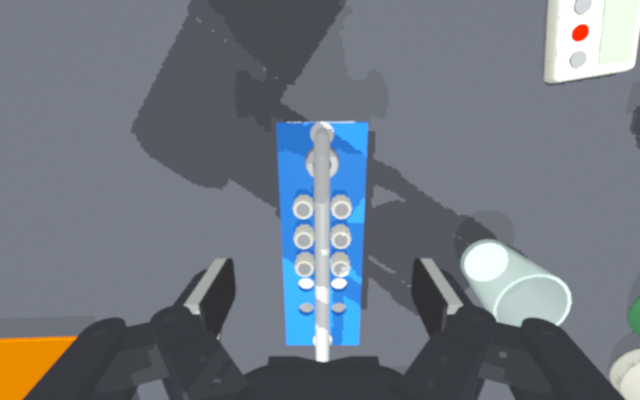

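```bash
python3 - <<'E'
from h import *
import pickle
W=pickle.load(open("w8.pkl","rb"))
x,r=fit([(W,[(x,y,88) for y in (40,14,-12) for x in (-15,15)],[(302.5,209),(342,208.5),(303.5,239),(341.5,238.5),(305,266),(341,266.5)])],[481,-324,0]);print(x,r.tolist())
a=np.radians(x[2]);print("balance",x[0]-43*np.sin(a),x[1]+43*np.cos(a))
E
```

```text
[ 481.26827151 -323.14433894   -1.61733353] [[0.3217099406824673, -0.8088003491662334], [-0.4041049864245565, -0.734078711428225], [0.3333596512355257, -0.09880760701420854], [-0.15171817872823112, -0.004271682398496068], [-0.21863169935539872, 1.6792748054594995], [0.11624847672214855, 0.7920126995930445]]
balance 482.48190551884653 -280.16146918835113
```

Call:
play_rows --series '[[[-0.05,1.5,0],0],[[-0.1,3,0],0],[[-0.1,4.5,0],0],[[-0.1,5.6,0],0],[[-0.1,6.3,0],0],[[-0.1,6.3,0],0],[[-0.1,6.3,0],0]]'

```text
time: 14.75
position: [482.8, -282.9, 108.9]
tcp_rot: [[-0.04, 0.001, 0.999], [-0.999, -0.001, -0.04], [0.001, -1.0, 0.001]]
contact_force: [0.4, 0.5, -0.3]
opening: 85.3
```

Call:
play_rows --series '[[[-0.15,0,0],0],[[-0.15,0,0],0],[[-0.15,0,0],0],[[-0.15,0,0],0],[[-0.15,0,0],0],[[-0.15,0,0],0],[[-0.15,0,0],0],[[-0.15,0,0],0]]' --jaw 0 --squeeze 80

```text
time: 15.55
position: [482.1, -281.2, 108.5]
tcp_rot: [[-0.04, -0.001, 0.999], [-0.999, -0.0, -0.04], [0.0, -1.0, -0.001]]
contact_force: [-2.5, 0.4, 3.0]
opening: 7.1
```

Call:
play_rows --series '[[[0,0,0],0],[[0,0,0],0],[[0,0,0],0]]'

```text
time: 15.85
position: [482.1, -281.2, 108.5]
tcp_rot: [[-0.04, -0.001, 0.999], [-0.999, -0.0, -0.04], [0.0, -1.0, -0.001]]
contact_force: [-3.2, 0.4, 4.2]
opening: 7.2
```

Call:
play_rows --series '[[[0,-0.2,0],0],[[0,-0.4,0],0],[[0,-0.7,0],0],[[0,-1,0],0],[[0,-1,0],0]]'

```text
time: 16.35
position: [482.8, -281.3, 118.6]
tcp_rot: [[-0.04, 0.001, 0.999], [-0.999, -0.0, -0.04], [0.0, -1.0, 0.001]]
contact_force: [0.6, -0.4, -4.6]
opening: 7.2
```

```bash
python3 - <<'E'
from h import *
from workcell import bot
s=bot.state();print(s["contact_force"],s["ft_torque"],s["opening"])
for n in ["side","scene","wrist"]:
  c=bot.camera(n);cv2.imwrite(f"pics/{n}9.png",c["pixels"][:,:,::-1])
crop("pics/side9.png",300,110,420,210,6,"pics/c13.png")
crop("pics/scene9.png",185,220,305,340,5,"pics/c14.png")
E
```

```text
[ 0.64259226 -0.39533059 -4.5922535 ] [ 0.00288903  0.0173013  -0.02927748] 7.182184143034128
```

View pics/c13.png

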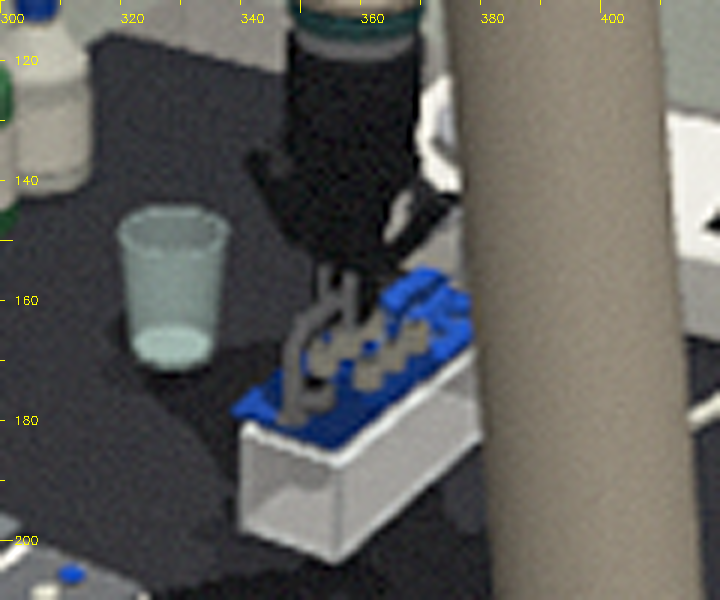

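View pics/c14.png

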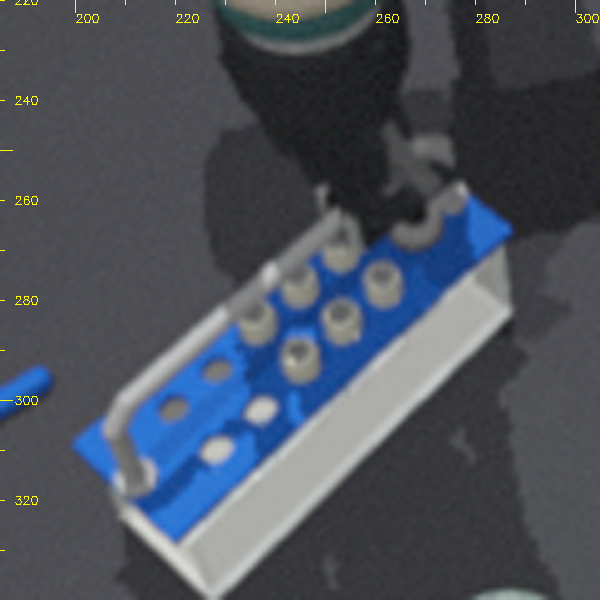

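View pics/wrist9.png

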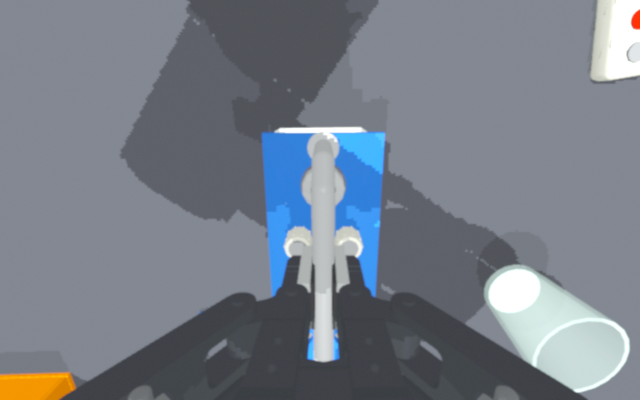

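Call:
play_rows --series '[[[0,-0.6,0],0],[[0,-2,0],0],[[0,-4,0],0],[[0,-6,0],0],[[0,-8,0],0],[[0,-10,0],0],[[0,-12,0],0],[[0,-13,0],0]]'

```text
time: 17.3
position: [483.1, -281.6, 250.6]
tcp_rot: [[-0.04, 0.003, 0.999], [-0.999, -0.002, -0.04], [0.002, -1.0, 0.003]]
contact_force: [0.7, -0.5, -5.0]
opening: 7.4
```

Call:
play_rows --series '[[[0,0,0],0],[[0,0,0],0],[[0,0,0],0],[[0,0,0],0]]'

```text
time: 17.7
position: [481.9, -280.8, 247.1]
tcp_rot: [[-0.04, -0.002, 0.999], [-0.999, 0.001, -0.04], [-0.001, -1.0, -0.002]]
contact_force: [-0.3, -0.3, -4.2]
opening: 7.2
```

```bash
python3 - <<'E'
from h import *
from workcell import bot
s=bot.state();print(s["contact_force"],s["ft_torque"],s["opening"])
goto(599.4,99.4,250,-3.45)
for n in ["side","scene","wrist"]:
  c=bot.camera(n);cv2.imwrite(f"pics/{n}10.png",c["pixels"][:,:,::-1])
crop("pics/scene10.png",185,180,335,340,4,"pics/c15.png")
E
```

```text
[-0.26460946 -0.32758409 -4.23763672] [-0.02028034 -0.01906039  0.04795291] 7.224658914608044
shift [-38.46  -0.26  10.22] turn 0.02 now [ 481.9 -280.8  247.1] head -2.29 t 17.7
```

View pics/c15.png

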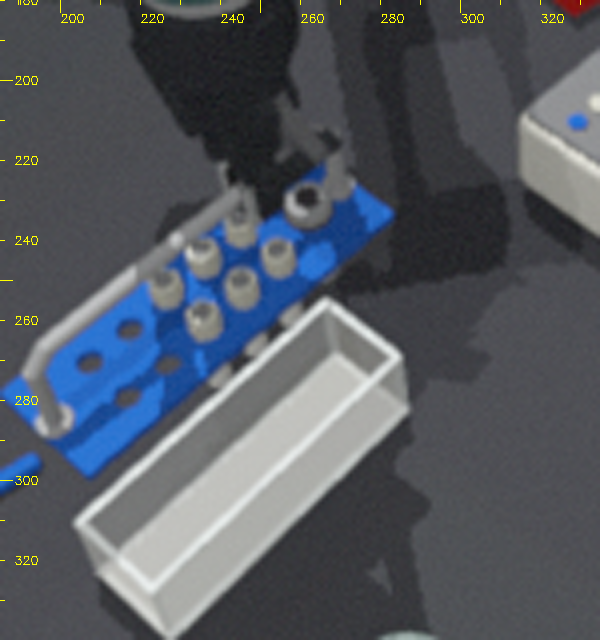

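View pics/side10.png

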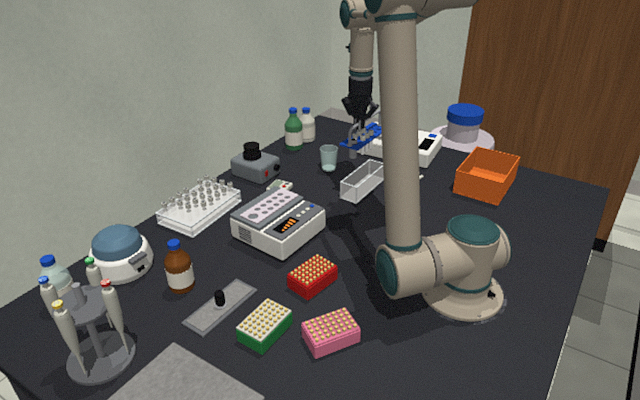

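Call:
play_rows --series '[[[-0.3,-0.1,0.1],0.002],[[-1,-0.3,0.3],0.005],[[-2,-0.3,0.6],0.01],[[-3.4,-0.3,0.9],0.015],[[-5,-0.3,1.4],0.02],[[-6.8,-0.3,1.8],0.02],[[-8.8,-0.3,2.4],0.02],[[-10.8,-0.3,2.9],0.02]]'

```text
time: 18.65
position: [516.0, -172.3, 251.4]
tcp_rot: [[-0.06, 0.0, 0.998], [-0.998, 0.001, -0.06], [-0.001, -1.0, 0.0]]
contact_force: [1.0, 0.0, -5.0]
opening: 7.8
```

Call:
play_rows --series '[[[-2,0,0.5],0],[[-4,0,1.1],0],[[-6,0,1.6],0],[[-8,0,2.1],0],[[-10,0,2.7],0],[[-12,0,3.2],0],[[-14,0,3.7],0],[[-16,0,4.3],0]]'

```text
time: 19.45
position: [568.0, -14.9, 251.4]
tcp_rot: [[-0.059, -0.0, 0.998], [-0.998, 0.001, -0.059], [-0.0, -1.0, -0.0]]
contact_force: [1.2, -0.2, -4.8]
opening: 7.1
```

```bash
python3 - <<'E'
from h import *
from workcell import bot
s=bot.state();print(s["contact_force"],s["ft_torque"],s["opening"])
goto(599.4,99.4,250,-3.45)
E
```

```text
[ 1.17559007 -0.2036538  -4.79213684] [ 0.03881797 -0.02790038 -0.0080609 ] 7.131748105942471
shift [-11.6    0.14   2.46] turn 0.001 now [568.  -14.9 251.4] head -3.39 t 19.45
```

Call:
play_rows --series '[[[-2,0,0.4],0],[[-3.9,0,0.8],0],[[-5.7,0,1.2],0],[[-7.3,0,1.5],0],[[-8.7,0,1.8],0],[[-9.8,0,2.1],0],[[-10.7,0,2.3],0],[[-11.2,0,2.4],0]]'

```text
time: 20.25
position: [599.1, 93.9, 251.2]
tcp_rot: [[-0.06, -0.0, 0.998], [-0.998, -0.0, -0.06], [0.0, -1.0, -0.0]]
contact_force: [-0.3, 0.1, -5.2]
opening: 7.6
```

Call:
play_rows --series '[[[0,0,0],0],[[0,0,0],0],[[0,0,0],0],[[0,0,0],0],[[0,0,0],0]]'

```text
time: 20.75
position: [598.9, 92.7, 251.3]
tcp_rot: [[-0.061, 0.0, 0.998], [-0.998, -0.0, -0.061], [0.0, -1.0, 0.0]]
contact_force: [0.1, -0.3, -4.5]
opening: 7.3
```

```bash
python3 - <<'E'
from h import *
from workcell import bot
s=bot.state();print(s["contact_force"],s["ft_torque"],s["opening"])
goto(599.4,99.4,218.5,-3.45)
for n in ["side","scene","wrist"]:
  c=bot.camera(n);cv2.imwrite(f"pics/{n}11.png",c["pixels"][:,:,::-1])
crop("pics/scene11.png",300,110,430,265,5,"pics/c16.png")
crop("pics/side11.png",215,120,335,265,5,"pics/c17.png")
E
```

```text
[ 0.07328436 -0.34086955 -4.46031932] [ 0.06045565 -0.03491143 -0.03326119] 7.292703833125992
shift [-0.68  3.28  0.01] turn -0.0 now [598.9  92.7 251.3] head -3.47 t 20.75
```

View pics/c16.png

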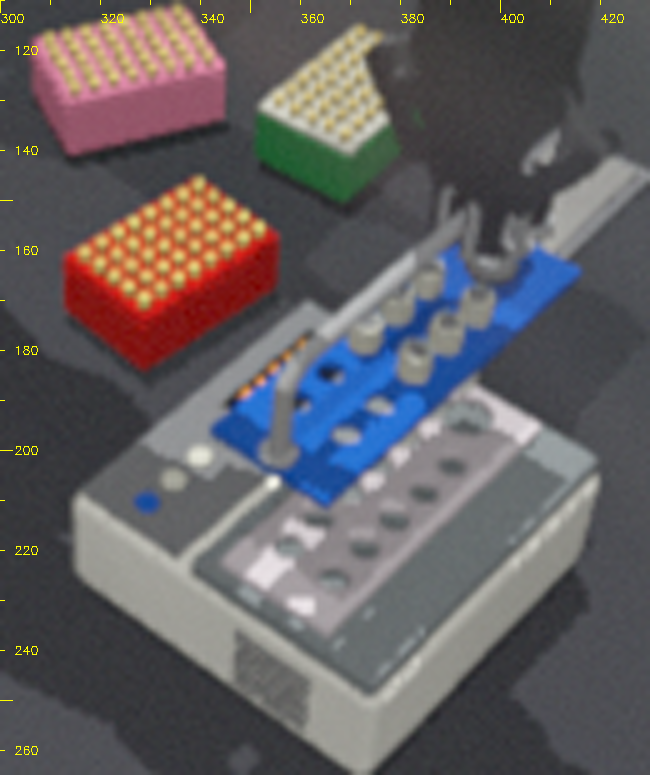

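View pics/c17.png

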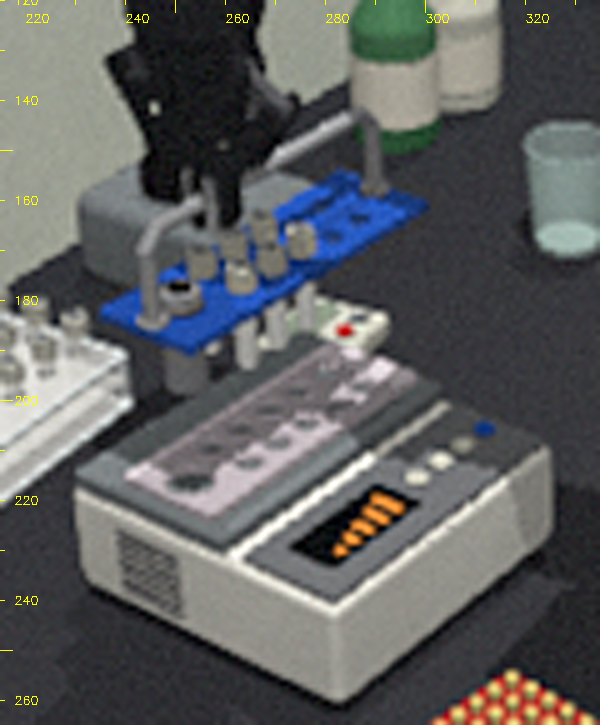

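View pics/wrist11.png

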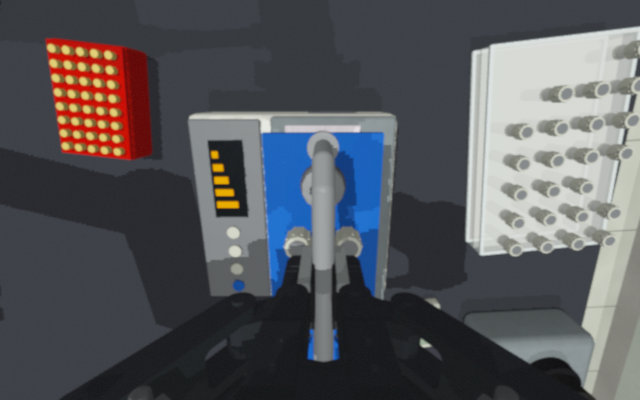

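Call:
play_rows --series '[[[-0.1,0.2,0],0],[[-0.25,0.6,0],0],[[-0.4,1.1,0],0],[[-0.55,1.7,0],0],[[-0.65,2.3,0],0],[[-0.68,2.8,0],0],[[-0.68,3.1,0],0],[[-0.68,3.2,0],0]]'

```text
time: 21.7
position: [599.1, 99.8, 218.7]
tcp_rot: [[-0.06, -0.001, 0.998], [-0.998, -0.0, -0.06], [0.0, -1.0, -0.001]]
contact_force: [-0.3, -0.5, -4.7]
opening: 7.6
```

Call:
play_rows --series '[[[0,0,0],0],[[0,0,0],0],[[0,0,0],0],[[0,0,0],0],[[0,0,0],0]]'

```text
time: 22.2
position: [599.4, 99.9, 219.5]
tcp_rot: [[-0.06, 0.0, 0.998], [-0.998, -0.0, -0.06], [0.0, -1.0, 0.0]]
contact_force: [0.4, 0.5, -4.9]
opening: 7.4
```

```bash
python3 - <<'E'
from h import *
from workcell import bot
import pickle
s=bot.state();print(s["contact_force"],s["ft_torque"],s["opening"])
goto(599.4,99.4,218.5,-3.45)
for n in ["side","scene","wrist"]:
  c=bot.camera(n);cv2.imwrite(f"pics/{n}12.png",c["pixels"][:,:,::-1])
pickle.dump(cam("wrist",c),open("w12.pkl","wb"))
crop("pics/scene12.png",330,145,430,250,7,"pics/c18.png")
crop("pics/side12.png",220,150,310,235,7,"pics/c19.png")
crop("pics/wrist12.png",180,90,410,310,3,"pics/c20.png")
E
```

```text
[ 0.43805261  0.4859612  -4.93606327] [-0.04667167  0.04624863 -0.01977132] 7.369733877694332
shift [0.05 0.1  0.  ] turn 0.0 now [599.4  99.9 219.5] head -3.44 t 22.2
```

View pics/c18.png

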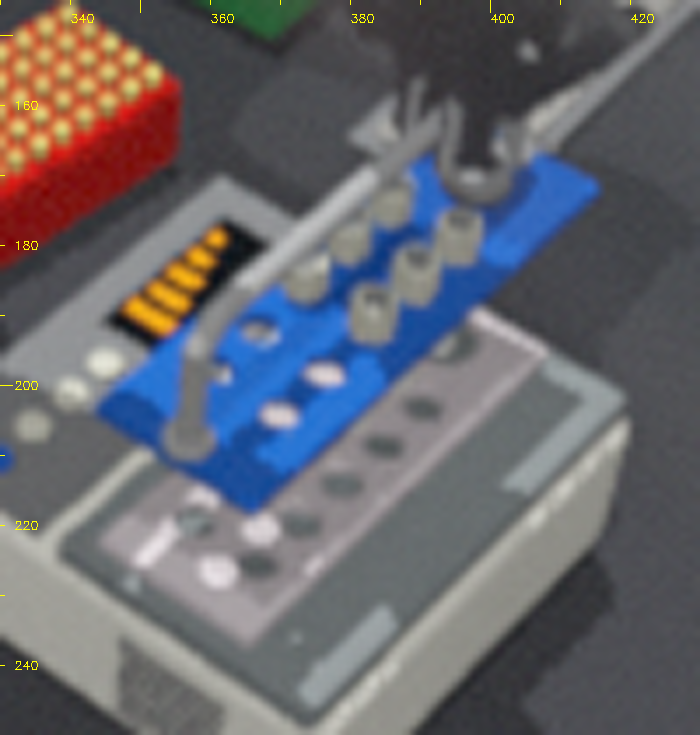

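View pics/c19.png

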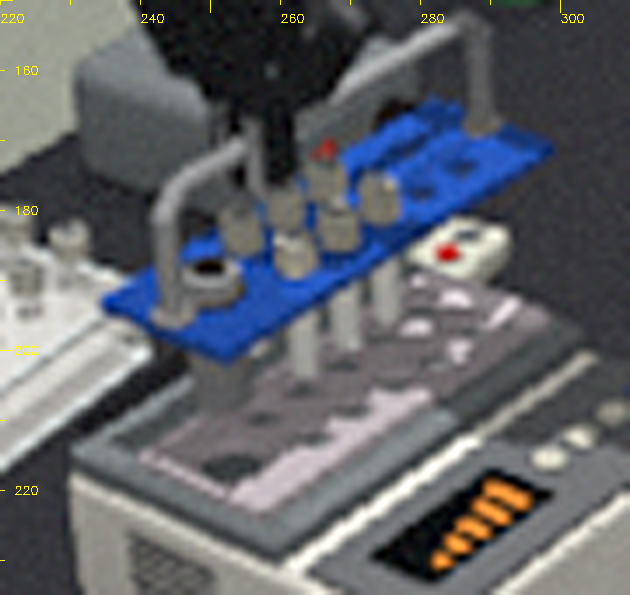

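View pics/c20.png

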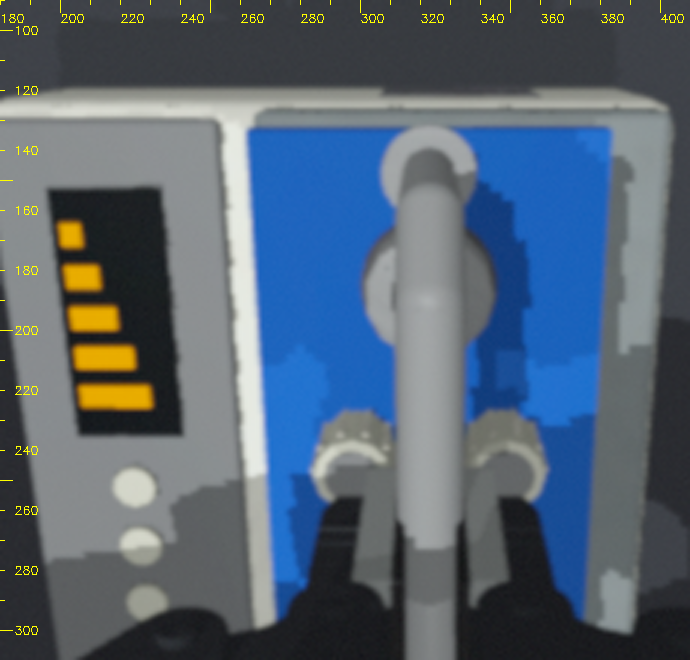

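```bash
cat > chk.py <<'E'
from h import *
import pickle
from scipy.spatial.transform import Rotation as Ro
W=pickle.load(open("w12.pkl","rb"));S,D=pickle.load(open("cams.pkl","rb"));np.set_printoptions(precision=1,suppress=True)
obs=[(S,[(-35,-105,6),(35,-105,6),(35,105,6),(15,-12,22),(15,14,22),(15,40,22)],[(343.9,203.3),(366.6,218.3),(415.7,171.7),(383.4,187.7),(389.7,182.1),(395.9,176.9)]),
(D,[(35,105,6),(-35,105,6),(-35,-105,6)],[(234.7,193.3),(251.7,200.3),(298.9,171.1)]),
(W,[(-35,105,6),(35,105,6)],[(263,133.3),(383.7,132.7)])]
def res(p):
    R=Ro.from_euler('ZXY',p[3:],degrees=True)
    return np.concatenate([(proj(C,R.apply(np.array(P,float))+p[:3])-np.array(U)).ravel() for C,P,U in obs])
r=least_squares(res,[597,56,176,-3.4,0,0],loss='soft_l1');p=r.x
print("pose",p,"res",res(p))
R=Ro.from_euler('ZXY',p[3:],degrees=True);a=np.radians(-3.45);H=np.array([[np.cos(a),-np.sin(a)],[np.sin(a),np.cos(a)]])
for y in (75,-64):
    f=R.apply([0,y,-46])+p[:3];w=H@[0,y]+[596.8,55.8];print(y,"offset",f[:2]-w,"height",f[2]-100)
E
python3 chk.py
```

```text
pose [598.1  55.9 176.1  -2.9  -0.6  -0.7] res [-0.5  0.2 -0.1 -0.2 -0.5  0.3  0.   0.4 -0.2  0.4 -0.5  0.2 -0.6 -0.1
  0.6  0.8  0.2 -0.7 -0.7  0.1  1.1 -0.4]
75 offset [ 1.2 -0.3] height 29.350328699049072
-64 offset [ 2.5 -0.4] height 30.71799595131273
```

```bash
python3 - <<'E'
from workcell import bot
s=bot.state();print(abs(s["qvel"]).max(),s["position"],s["time"]);print(bot.hand_in())
E
```

```text
0.10778064915768541 [599.34091083  99.91292424 219.35433176] 22.35
the job is handed in; nothing more can be done
None
```

The job is handed in at 22.4 s, with the cover moved off and the carrier held over the bare block. The hand-in reports no verdict, so everything below is from my own camera and force readings.

- **Cover:** I lifted it by the knob and set it down at about (502, 391) mm. That is roughly 147 mm from the tip box and 143 mm from the bottle, close to their line. After I let go, the pictures showed it flat on the bench with the knob up.
- **Carrier:** I gripped it within about 2 mm of the balance point and lifted it with no measurable twist.
- **Final position:** The last three-camera check put the logger about 1.2 mm and the empty end about 2.5 mm from their wells. The feet were 29–31 mm above the block, the tilt was under 1°, and the arm was at rest.
- **Other things:** The stand stayed in place after the lift, and nothing else appeared to have moved. I judged this from the pictures, not by measuring each item.

Two readings disagreed but changed nothing:
- The wrist camera was a few pixels off near its picture edges, so its tip box and bottle positions differed by up to about 10 mm from the other cameras. I used the average.
- The jaw opening read about 7 mm on the 10 mm rail, though the grip held firmly.

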